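# Click-test the eraser's roller lever interlock switch

### The arm

A 6-joint arm with a two-finger parallel gripper is mounted at the origin on the work surface. World frame = base frame: x ahead of the robot, y to its left, z up, the work surface at z = 0. Lengths are in m, angles in degrees, forces in N, time in s.
With the tool pointing down it reaches from about 0.35 to 0.925 m from the base axis. Payload 6.4 kg.
Tool frame: the origin (TCP) lies midway between the tips of the shut fingers; the grasp point (between the pads) lies manip.pinch_z behind it (manip.pinch_z is the distance from the TCP to the grasp point, in m); z points along the fingers, y is the direction in which the jaws open and shut (so a half turn about z gives the same grasp; the last joint's range is limited). The gripper opens to 85 mm and grips with 20 to 120 N. Pads are 22 mm wide; open, the fingers measure 114 mm over their backs; the gripper's body (76 mm by 85 mm) begins 54 mm behind the grasp point. The pads swing forward as they close: fully open they stand 13 mm farther back than shut.
Start: joints at [-79.704, 14.043, 89.255, -0, 76.702, -9.975], TCP at [0.225, -0.61, 0.231] pointing down, gripper open.
Joint ranges: [-179.41, 179.41], [-58.25, 129.5], [7.25, 145.43], [-54.29, 234.29], [11.92, 165.04], [-157.13, 157.13]. Speed limits (degrees/s): [147.25, 147.25, 180, 180, 180, 180].

### API

Orientations are given as a 3x3 rotation matrix whose columns are the frame's x, y, z axes.
In Python, from workcell import manip gives the robot as it stands. The module is installed in compiled form; this text tells all that it offers.
- The arm moves only by the tool carry_out, never from a script. Its argument "motion" is a list of rows, each a list of 7 numbers: the turn, a rotation vector about the tool's x, y, z in degrees, then the shift along the tool's x, y, z in m, then the closure, from 0 (fully open) to 1 (shut). In form: [[ax, ay, az, dx, dy, dz, gripper], ...]. A call has 1 to 5 rows; each row is the pose to reach, as a shift and turn from the pose commanded when the call began, along the tool's axes at that moment; what a row does not reach only later rows make up. A row lasts 1/8 s, in which the tool goes at most 62.5 mm and 10.7 degrees, less where a joint would pass 70% of its speed; a pose out of reach is approached as far as the arm can. A call with a gripper value outside its range is refused whole. The fingers move at their own pace and stop on an object; "squeeze" is the grip in N (left out, the last holds). Time passes only in rows, so rows that repeat a pose let the fingers close. It gives the time, the measured TCP pose, the force and the opening at its end, in the units of the state.
- manip.get_obs(): the state, without advancing time (a new reading comes with each control period).
- manip.grab_frame(name): name is "scene" or "top" or "wrist"; returns a dict with "frame" (480x640x3 uint8, blue, green, red), "depth" (480x640 float32, m along the optical axis (not along the pixel's ray), 0 where there is no reading), "K" (3x3 intrinsics, pixels), "T" (4x4, takes a point from camera to world coordinates). Camera axes: x right, y down, z forward; pixel columns grow to the right and rows downward; lengths in m; the calibration is good to about 2 mm. A picture is of the moment at which its call begins.
- manip.finish_job(): hands the job in, once; it reports no verdict.
The state is a dict: "time_s": time; "joints": joint angles; "qvel": joint speeds; "tau": joint torques, N m; "tcp_pos": TCP position; "tool_rot": TCP orientation; "wrist_force": force on the tool from outside, world axes, zero at the start; "wrist_torque": the same for the moment, N m; "finger_gap": opening from 0.0 (shut) to 1.0 (fully open).
Only numpy, scipy, OpenCV 4.12 (cv2) and the standard library are available. Lean on these libraries where they do the work, as an engineer would, in place of code of your own. Each camera call takes 0.05 s, during which the arm holds its last target.

### The job

The interlock switch with the roller on its lever is about to go back into the EPROM eraser: check that it makes. Press its roller down from above until it clicks but not on into its overtravel, hold it there for about two seconds, then let it spring back up and take your hand away. Do not press the other switch, the one with the plain lever.

Things in the scene. Friction and masses are not known exactly. Their poses are not given: they have to be found in the camera images.
- roller (a point): Axle centre of the white nylon roller (18 mm diameter, 16 mm wide; its top is 9 mm above this point) on the free end of the steel lever of a black snap switch on a dark steel bracket, fixed to the desk (z = 0). 107 mm high at rest. Own y axis: level, from hinge to roller (75 mm); x along axle. Pressed, it moves up to 8 mm farther from the hinge. It turns freely; only the 5 mm foot plate is below.
- roller_lever (a joint): Lever angle pressed down, rad: 0 at rest; clicks at 0.10 (roller 8 mm lower than at rest); overtravel begins at 0.29 (23 mm lower); solid stop at 0.38 (31 mm). About 15 mm (0.19) is mid-way between click and overtravel. A spring returns it: pressing on the roller takes about 2 N to start, 4 N at the click, 6 N at 15 mm, 8 N at overtravel.
- plain_tip (a point): Free end of the lever of the other switch, 99 mm above the desk at rest: same black body, bracket and long steel lever, but the lever ends bare, with no roller. To be left alone. Which of the two stands left or right varies.
- plain_lever (a joint): Angle in rad by which the plain lever is pressed down, 0 at rest; it counts as pressed from 0.08.
Not all that is in view belongs to the job. What is shaped like the part that bears roller but pink is not meant.

How it is judged (in metres and radians):
On the way:
1. the roller lever is held past its click and short of overtravel (0.10 to 0.29 rad) for 1 s (value of joint roller_lever between 0.1 and 0.29 rad), for 1 s.
At the end, for the whole second after the job is handed in: Both levers are up at rest (each joint below 0.03 rad), the roller lever having been held between 0.10 and 0.29 rad for 1 s (value of joint each of roller_lever, plain_lever below 0.03 rad); the robot touches nothing.
It fails at once if the roller lever is pushed into its overtravel (beyond 0.29 rad) (value of joint roller_lever above 0.29 rad).
It fails at once if the plain lever is pressed (beyond 0.08 rad) (value of joint plain_lever above 0.08 rad).
It also fails if it takes over 32 s, if anything falls off the work surface, if the arm or the gripper's body presses on something with over 40 N, if the wrist force passes 120 N, or if a joint passes its speed limit or range.

## Working session

There is one attempt and no reset: what is moved stays moved. The work goes in short steps, Python scripts to look and compute and a tool call to move; the robot and the scene stay as the last step left them, time stands still between calls to the robot, and variables do not carry over. Pictures are saved under pics/ and viewed, and the job is handed in when it is done.

Besides the shell and the picture viewer there is one more tool, called after ">>>" in YAML: its name, and indented under it one key for each argument. carry_out: Moves the arm, as the interface text tells. Its arguments: {"type":"object","properties":{"motion":{"type":"array"},"squeeze":{"type":"number"}},"required":["motion"]}

```bash
mkdir -p pics; python3 - <<'E'
from workcell import manip
import cv2,pickle
o=manip.get_obs();print(o)
for n in("scene","top","wrist"):
    f=manip.grab_frame(n);pickle.dump(f,open(n+'.pkl','wb'));cv2.imwrite(f'pics/{n}0.png',f['frame'])
E
```

```text
{'time_s': 0.0, 'joints': array([-7.97034605e+01,  1.40859588e+01,  8.93257720e+01, -2.59447287e-03,
        7.66999895e+01, -9.97459665e+00]), 'qvel': array([ 0.05606187,  0.04538103, -0.03051315,  0.0372396 , -0.01889249,
       -0.05526144]), 'tau': array([ 1.22157289e-03, -4.29500556e+01, -3.26133549e+01, -5.85721364e-05,
        5.26999414e-03,  7.98488571e-06]), 'tcp_pos': array([ 0.22510082, -0.60918239,  0.23015169]), 'tool_rot': array([[ 9.38060024e-01,  3.46472563e-01, -3.91885733e-04],
       [ 3.46472660e-01, -9.38058125e-01,  1.91060664e-03],
       [ 2.94361185e-04, -1.92804141e-03, -9.99998098e-01]]), 'wrist_force': array([ 0.51089626, -0.0491239 ,  0.36056637]), 'wrist_torque': array([ 0.02927464,  0.0015843 , -0.01057009]), 'finger_gap': 1.0024838125966944}
```

View pics/scene0.png

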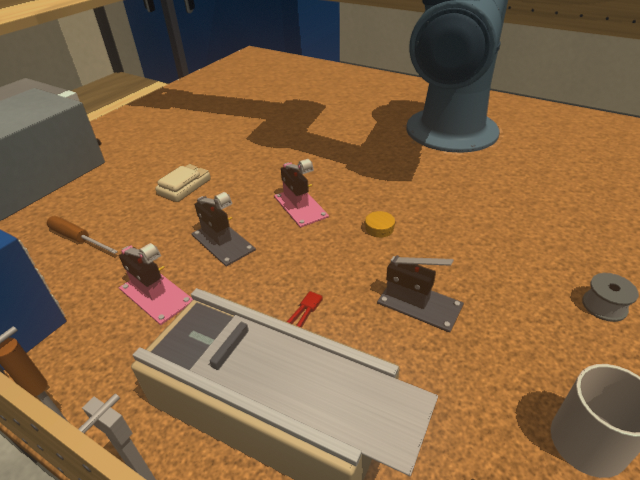

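View pics/top0.png

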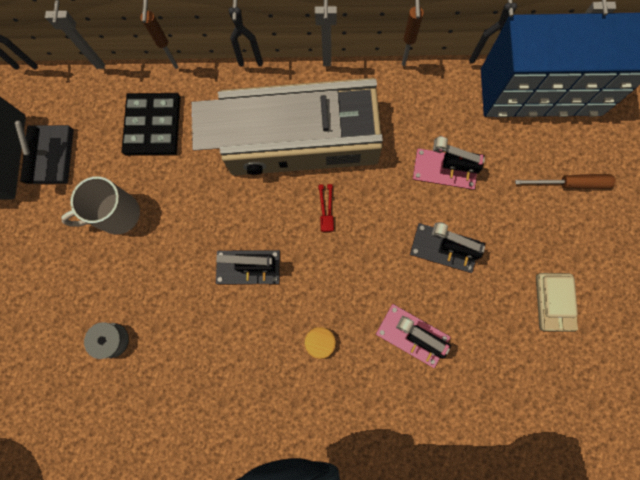

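The scene view shows a dark-bracket roller switch at (221,201), pink-bracket ones at (150,253) and (305,167), and the plain lever at (440,262). In the top view the candidates are:
- **Rollers:** dark (441,232), pink (442,145), pink (406,325).
- **Plain lever:** dark, tip about (222,258).

I choose the dark one at (441,232) and check it in a close crop.

```bash
cat > h.py <<'E'
import numpy as np,pickle
def pts(f):
    d=f['depth'];K=f['K'];v,u=np.mgrid[0:480,0:640]
    P=np.stack([(u-K[0,2])*d/K[0,0],(v-K[1,2])*d/K[1,1],d],-1)
    return P@f['T'][:3,:3].T+f['T'][:3,3]
E
python3 - <<'E'
from h import *
import cv2
a=[]
for n,(u,v) in dict(top=(450,242),scene=(225,225)).items():
    f=pickle.load(open(n+'.pkl','rb'));c=f['frame'][v-40:v+40,u-50:u+50]
    a.append(cv2.resize(c,None,fx=4,fy=4,interpolation=cv2.INTER_CUBIC))
    P=pts(f);print(n,f['T'][:3,3].round(3))
    hsv=cv2.cvtColor(f['frame'],cv2.COLOR_BGR2HSV)
    if n=='top':
        for v in range(224,254,2): print(v,[tuple((P[v,u]*1000).astype(int)) for u in range(432,486,6)])
        print([ (P[y,x]*1000).astype(int) for x,y in((442,145),(406,325),(222,258),(418,257),(426,229),(484,242),(470,270))])
    for z0 in (.095,):
        m=(P[...,2]>z0)&(P[...,2]<.13)&(hsv[...,1]<60)&(hsv[...,2]>110)
        n_,l,s,c=cv2.connectedComponentsWithStats(m.astype('u1'))
        for i in range(1,n_):
            if s[i,4]>8: print(c[i],s[i],P[l==i].min(0).round(4),P[l==i].max(0).round(4),P[l==i].mean(0).round(4))
cv2.imwrite('pics/crop1.png',np.hstack(a))
E
```

```text
top [ 0.426 -0.012  0.857]
224 [(np.int64(624), np.int64(-188), np.int64(-1)), (np.int64(598), np.int64(-174), np.int64(110)), (np.int64(597), np.int64(-183), np.int64(114)), (np.int64(624), np.int64(-220), np.int64(-2)), (np.int64(624), np.int64(-230), np.int64(-1)), (np.int64(624), np.int64(-242), np.int64(-3)), (np.int64(624), np.int64(-252), np.int64(-1)), (np.int64(623), np.int64(-262), np.int64(-1)), (np.int64(624), np.int64(-273), np.int64(-1))]
226 [(np.int64(621), np.int64(-188), np.int64(-2)), (np.int64(594), np.int64(-174), np.int64(112)), (np.int64(594), np.int64(-183), np.int64(113)), (np.int64(620), np.int64(-220), np.int64(-2)), (np.int64(620), np.int64(-230), np.int64(0)), (np.int64(620), np.int64(-240), np.int64(0)), (np.int64(620), np.int64(-251), np.int64(0)), (np.int64(620), np.int64(-263), np.int64(-3)), (np.int64(620), np.int64(-273), np.int64(-1))]
228 [(np.int64(615), np.int64(-186), np.int64(4)), (np.int64(591), np.int64(-173), np.int64(112)), (np.int64(591), np.int64(-182), np.int64(113)), (np.int64(617), np.int64(-220), np.int64(-2)), (np.int64(616), np.int
[... 9288 characters left out ...]
 79  38 450] [0.7275 0.087  0.095 ] [0.7455 0.1773 0.0984] [0.7358 0.1359 0.0957]
[168.83666667 365.91333333] [139 348  57  36 300] [ 0.841  -0.0818  0.095 ] [0.8561 0.0015 0.0979] [ 0.8487 -0.0365  0.0956]
[136.36842105 354.36842105] [133 352   7   6  19] [ 0.8528 -0.0823  0.0951] [ 0.858  -0.0742  0.0966] [ 0.8557 -0.0784  0.0955]
[226.80434783 393.5       ] [195 377  66  36 414] [8.346e-01 4.000e-04 9.500e-02] [0.851  0.0763 0.0972] [0.8431 0.0392 0.0956]
[309.15683814 432.35006274] [256 405 105  56 797] [0.8267 0.0756 0.095 ] [0.8461 0.1851 0.098 ] [0.8359 0.1331 0.0957]
[351.33333333 458.11111111] [349 457   6   3   9] [0.8359 0.1774 0.0951] [0.8379 0.1823 0.0961] [0.8372 0.1797 0.0955]
```

View pics/crop1.png

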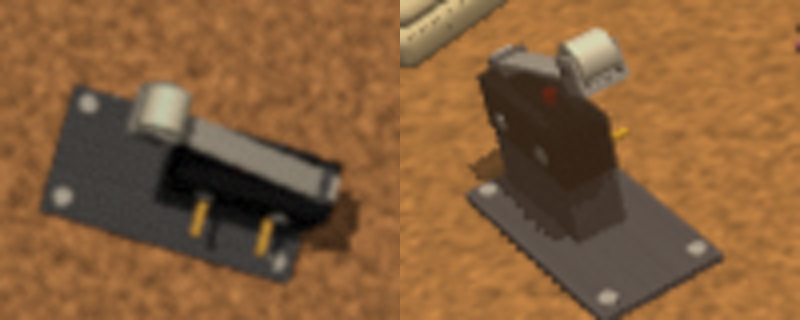

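The crop confirms it: white roller at top px (441,229) on a dark bracket. The axle is near (0.591, -0.177), with the lever direction hinge→roller near (0.26, 0.965). Next I work out the move in tool axes.

```bash
python3 - <<'E'
from workcell import manip
from h import *
f=pickle.load(open('top.pkl','rb'));P=pts(f)
# lever strip direction: body top points above .065 near switch
m=np.zeros((480,640),bool);m[215:275,405:495]=1
q=P[m&(P[...,2]>.066)&(P[...,2]<.096)]
c=q[:,:2].mean(0);w,V=np.linalg.eigh(np.cov(q[:,:2].T));print(c,V[:,1],np.degrees(np.arctan2(V[1,1],V[0,1])))
o=manip.get_obs();R=o['tool_rot'];d=np.array([.593,-.174,.19])-o['tcp_pos'];print(d,R.T@d)
E
```

```text
[ 0.57625658 -0.22272593] [0.29360281 0.9559275 ] 72.92622546966358
[ 0.36787958  0.43532581 -0.04043215] [ 0.49589825 -0.28086484  0.04097035]
```

>>> carry_out:
  motion:
    - [0,0,-10.5,0.05,-0.028,0,1]
    - [0,0,-21,0.1,-0.056,0,1]
    - [0,0,-31.5,0.15,-0.084,0,1]
    - [0,0,-42,0.2,-0.112,0,1]
    - [0,0,-52.5,0.25,-0.14,0,1]
  squeeze: 30

```text
time_s: 0.78
tcp_pos: [0.4121, -0.3901, 0.2311]
tool_rot: [[0.291, 0.957, -0.0], [0.957, -0.291, 0.0], [0.0, -0.0, -1.0]]
wrist_force: [0.7, -1.0, 0.2]
finger_gap: -0.002
```

```bash
python3 - <<'E'
from workcell import manip
import numpy as np
o=manip.get_obs();R=o['tool_rot'];d=np.array([.593,-.174,.19])-o['tcp_pos'];print(o['time_s'],o['tcp_pos'],R.round(3),d,R.T@d,o['joints'])
E
```

```text
0.775 [ 0.41206624 -0.39013949  0.23108109] [[ 0.291  0.957 -0.   ]
 [ 0.957 -0.291  0.   ]
 [ 0.    -0.    -1.   ]] [ 0.18093376  0.21613949 -0.04108109] [0.25939489 0.11029287 0.04111852] [-5.48815670e+01  3.06794400e+00  1.01529678e+02  4.82168328e-03
  7.54143965e+01 -3.79828884e+01]
```

>>> carry_out:
  motion:
    - [0,0,0,0.052,0.022,0,1]
    - [0,0,0,0.104,0.044,0,1]
    - [0,0,0,0.156,0.066,0.01,1]
    - [0,0,0,0.208,0.088,0.025,1]
    - [0,0,0,0.259,0.11,0.041,1]

```text
time_s: 1.4
tcp_pos: [0.594, -0.1754, 0.1899]
tool_rot: [[0.296, 0.955, 0.0], [0.955, -0.296, -0.0], [-0.0, 0.0, -1.0]]
wrist_force: [-0.0, -0.7, -0.4]
finger_gap: 0.004
```

>>> carry_out:
  motion:
    - [0,0,0,0,0,0,1]
    - [0,0,0,0,0,0.02,1]
    - [0,0,0,0,0,0.04,1]
    - [0,0,0,0,0,0.04,1]

```text
time_s: 1.9
tcp_pos: [0.5908, -0.1772, 0.1471]
tool_rot: [[0.298, 0.955, -0.005], [0.955, -0.298, 0.003], [0.001, -0.006, -1.0]]
wrist_force: [-0.4, -0.5, 0.7]
finger_gap: 0.002
```

```bash
python3 - <<'E'
from workcell import manip
from h import *
import cv2
o=manip.get_obs();print(o['time_s'],o['tcp_pos'],o['wrist_force'])
a=[]
f=manip.grab_frame('scene');pickle.dump(f,open('s2.pkl','wb'));a.append(cv2.resize(f['frame'][100:250,130:330],(800,600),interpolation=cv2.INTER_CUBIC))
cv2.imwrite('pics/s2.png',a[0])
f=manip.grab_frame('wrist');cv2.imwrite('pics/w2.png',f['frame'])
pickle.dump(f,open('w2.pkl','wb'))
T=np.linalg.inv(f['T']);
for p in ([*o['tcp_pos'],1],[.591,-.1775,.116,1]):
    c=T@p;print((f['K']@c[:3]/c[2])[:2])
P=pts(f);hsv=cv2.cvtColor(f['frame'],cv2.COLOR_BGR2HSV)
m=(P[...,2]>.095)&(P[...,2]<.122)&(hsv[...,1]<60)&(hsv[...,2]>110)&(np.hypot(P[...,0]-.591,P[...,1]+.177)<.03)
q=P[m]
if len(q): print(len(q),q.min(0),q.max(0),q.mean(0))
E
```

```text
1.9 [ 0.59078413 -0.17716805  0.14710678] [-0.39591478 -0.49607746  0.72247712]
[316.23095888 303.70511455]
[317.49066035 276.54574715]
1431 [ 0.58069655 -0.18852341  0.09510806] [ 0.60550109 -0.16471031  0.11522584] [ 0.59386079 -0.17432322  0.10805871]
```

View pics/s2.png

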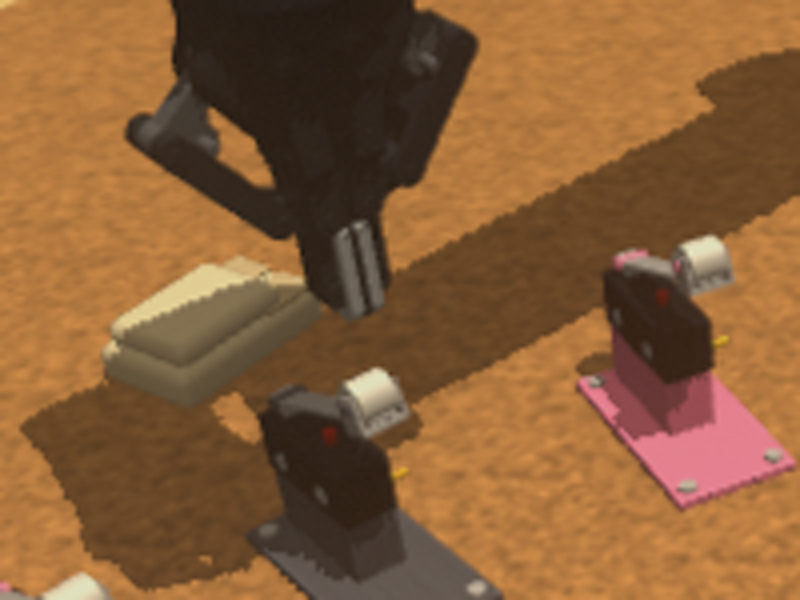

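View pics/w2.png

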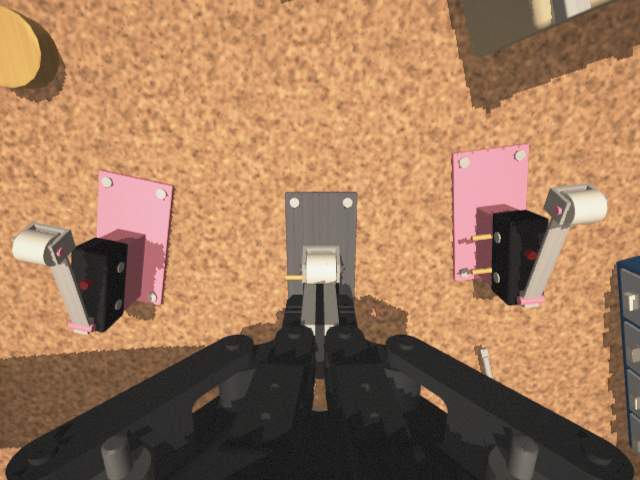

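The scene crop shows the shut fingertips above the dark switch's roller, and the wrist view has the roller at (322,265). Before pressing I refine the crest position and check that the arm has settled.

>>> carry_out:
  motion:
    - [0,0,0,0,0,0,1]
    - [0,0,0,0,0,0,1]

```text
time_s: 2.25
tcp_pos: [0.5934, -0.1774, 0.1511]
tool_rot: [[0.296, 0.955, 0.001], [0.955, -0.296, -0.001], [-0.0, 0.001, -1.0]]
wrist_force: [0.8, 0.8, 0.5]
finger_gap: -0.0
```

```bash
python3 - <<'E'
from workcell import manip
from h import *
import cv2
for i in range(3):
    o=manip.get_obs();print(o['time_s'],o['tcp_pos'],o['wrist_force'],o['tool_rot'].round(3).tolist())
    f=manip.grab_frame('wrist')
P=pts(f);hsv=cv2.cvtColor(f['frame'],cv2.COLOR_BGR2HSV)
R=o['tool_rot']; 
m=(P[...,2]>.09)&(P[...,2]<.122)&(np.hypot(P[...,0]-.591,P[...,1]+.177)<.025)
q=P[m]; l=(q-o['tcp_pos'])@R
for zz in (.113,.1145):
    s=l[q[:,2]>zz];print(zz,len(s),s.min(0),s.max(0),np.median(s,0))
# circle profile in (tool x, z)
A=np.c_[l[:,0],q[:,2]]
for x in np.arange(-.012,.016,.002):
    k=abs(A[:,0]-x)<.001
    if k.sum(): print(round(x,3),k.sum(),A[k,1].max().round(4),l[k,1].min().round(4),l[k,1].max().round(4))
E
```

```text
2.25 [ 0.59335517 -0.17735921  0.15110996] [0.836917   0.76634627 0.54369053] [[0.296, 0.955, 0.001], [0.955, -0.296, -0.001], [-0.0, 0.001, -1.0]]
2.3 [ 0.59332386 -0.17724753  0.15101714] [ 0.32784347 -0.68974565  0.26348097] [[0.296, 0.955, 0.001], [0.955, -0.296, -0.001], [-0.0, 0.001, -1.0]]
2.35 [ 0.59324266 -0.17715273  0.15084951] [ 0.0037832  -0.27931041 -0.57209604] [[0.296, 0.955, 0.001], [0.955, -0.296, -0.0], [-0.0, 0.001, -1.0]]
0.113 328 [-0.00622576 -0.00813305  0.03576967] [0.00447484 0.00738903 0.03785274] [-0.00071939  0.00017742  0.03722564]
0.1145 29 [-0.0037796  -0.00805149  0.03576967] [0.00222462 0.00729927 0.03633366] [-0.00075331 -0.00145443  0.03616926]
-0.01 3 0.1059 -0.0091 0.01
-0.008 38 0.1116 -0.0108 0.01
-0.006 88 0.1138 -0.0108 0.0099
-0.004 107 0.1147 -0.0118 0.011
-0.002 126 0.1151 -0.0124 0.0116
0.0 157 0.1151 -0.0123 0.0116
0.002 139 0.1149 -0.0118 0.0116
0.004 168 0.114 -0.0105 0.0102
0.006 242 0.1126 -0.0106 0.0099
0.008 274 0.1095 -0.0108 0.0101
0.01 94 0.0997 -0.0104 0.0102
```

Over the roller: y offset is about 0, and the crest sits 1 mm inward of the TCP at z ≈ 0.115. I shift 4 mm outward and descend to just above it.

>>> carry_out:
  motion:
    - [0,0,0,0.004,0,0.008,1]
    - [0,0,0,0.004,0,0.016,1]
    - [0,0,0,0.004,0,0.023,1]
    - [0,0,0,0.004,0,0.028,1]
    - [0,0,0,0.004,0,0.031,1]

```text
time_s: 3.02
tcp_pos: [0.5941, -0.1732, 0.1188]
tool_rot: [[0.296, 0.955, -0.0], [0.955, -0.296, 0.0], [0.0, -0.0, -1.0]]
wrist_force: [-0.1, -0.6, -0.1]
finger_gap: 0.004
```

>>> carry_out:
  motion:
    - [0,0,0,0,0,0.002,1]
    - [0,0,0,0,0,0.004,1]
    - [0,0,0,0,0,0.006,1]
    - [0,0,0,0,0,0.008,1]
    - [0,0,0,0,0,0.008,1]

```text
time_s: 3.65
tcp_pos: [0.5944, -0.1733, 0.1116]
tool_rot: [[0.296, 0.955, 0.001], [0.955, -0.296, -0.0], [-0.0, 0.001, -1.0]]
wrist_force: [-1.4, 0.7, 2.7]
finger_gap: 0.001
```

```bash
python3 - <<'E'
from workcell import manip
import cv2
for i in range(3):
    o=manip.get_obs();print(o['time_s'],o['tcp_pos'],o['wrist_force'])
    f=manip.grab_frame('scene')
cv2.imwrite('pics/s3.png',cv2.resize(f['frame'][120:240,150:310],(800,600),interpolation=cv2.INTER_CUBIC))
E
```

```text
3.65 [ 0.59441565 -0.17333139  0.11157912] [-1.44443873  0.68663114  2.65723047]
3.7 [ 0.59439662 -0.17334821  0.11163452] [-0.45855818 -0.51350372  3.23501148]
3.75 [ 0.59440235 -0.1733415   0.11162554] [-0.49354758 -0.60095853  2.59059706]
```

View pics/s3.png

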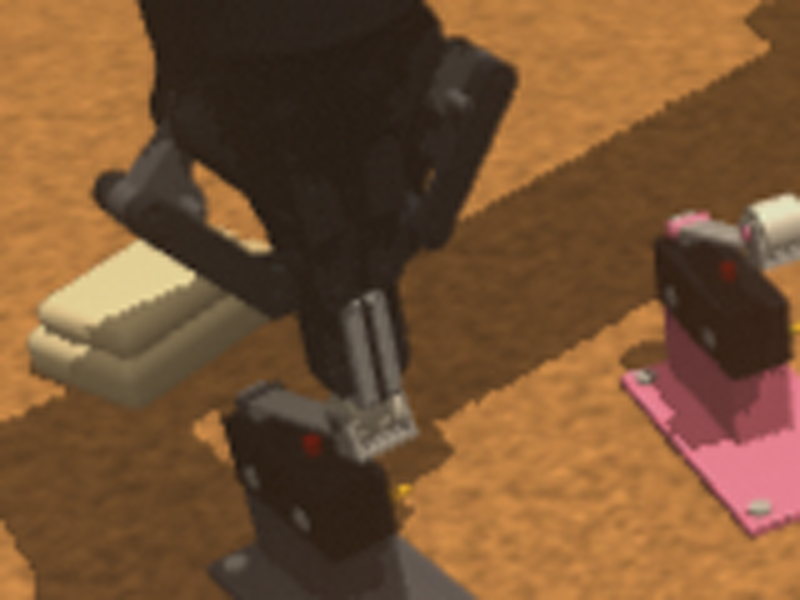

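The fingertips are on the roller at crop (378,420), at 2.8 N and about 4 mm pressed, as expected. Now I go down about 10.5 mm more, to z ≈ 0.101.

>>> carry_out:
  motion:
    - [0,0,0,0,0,0.0025,1]
    - [0,0,0,0,0,0.005,1]
    - [0,0,0,0,0,0.0075,1]
    - [0,0,0,0,0,0.0095,1]
    - [0,0,0,0,0,0.0105,1]

```text
time_s: 4.42
tcp_pos: [0.5944, -0.1733, 0.1009]
tool_rot: [[0.296, 0.955, 0.001], [0.955, -0.296, -0.0], [-0.0, 0.001, -1.0]]
wrist_force: [-0.9, 0.1, 5.4]
finger_gap: 0.0
```

>>> carry_out:
  motion:
    - [0,0,0,0,0,0,1]
    - [0,0,0,0,0,0,1]

```text
time_s: 4.68
tcp_pos: [0.5944, -0.1733, 0.101]
tool_rot: [[0.296, 0.955, 0.0], [0.955, -0.296, -0.0], [-0.0, 0.001, -1.0]]
wrist_force: [-0.1, -0.1, 5.8]
finger_gap: -0.002
```

```bash
python3 - <<'E'
from workcell import manip
import cv2
for i in range(4):
    o=manip.get_obs();print(o['time_s'],o['tcp_pos'],o['wrist_force'])
    f=manip.grab_frame('scene')
cv2.imwrite('pics/s4.png',cv2.resize(f['frame'][120:240,150:310],(800,600),interpolation=cv2.INTER_CUBIC))
E
```

```text
4.675 [ 0.59439258 -0.17333451  0.10102333] [-0.05270678 -0.0594336   5.76146359]
4.725 [ 0.59440098 -0.17333425  0.10105212] [-0.93875653 -0.0070367   5.35737057]
4.775 [ 0.59440734 -0.17334052  0.10106129] [-0.190819   -0.06254664  6.90974146]
4.825 [ 0.59438763 -0.17332059  0.10104793] [-1.76896195  0.06182043  5.98705908]
```

View pics/s4.png

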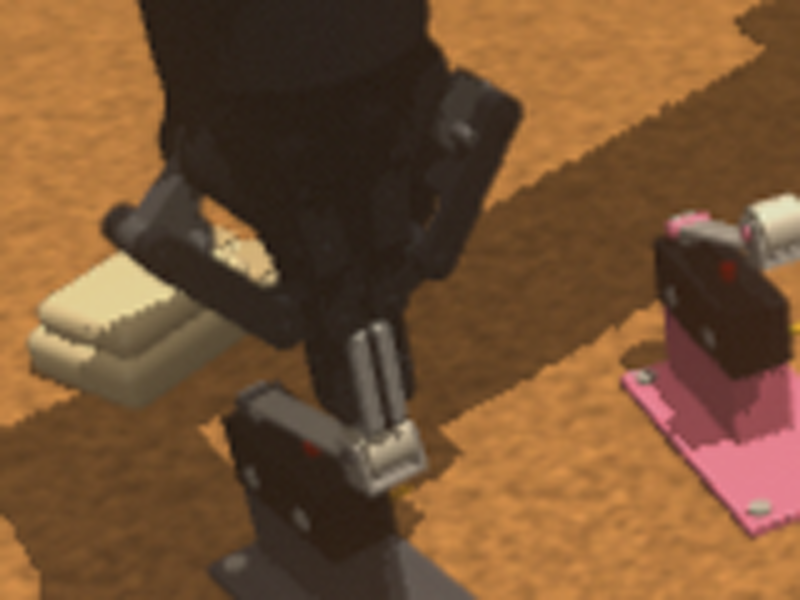

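The lever is down with the fingers still on the roller (crop (390,455)). It reads about 6 N and about 14.5 mm pressed, mid-way as wanted. Next I hold two seconds in all, then lift gently.

>>> carry_out:
  motion:
    - [0,0,0,0,0,0,1]
    - [0,0,0,0,0,0,1]
    - [0,0,0,0,0,0,1]
    - [0,0,0,0,0,0,1]
    - [0,0,0,0,0,0,1]

```text
time_s: 5.5
tcp_pos: [0.5944, -0.1733, 0.101]
tool_rot: [[0.296, 0.955, 0.0], [0.955, -0.296, -0.0], [-0.0, 0.001, -1.0]]
wrist_force: [-1.2, -0.6, 5.0]
finger_gap: -0.003
```

>>> carry_out:
  motion:
    - [0,0,0,0,0,0,1]
    - [0,0,0,0,0,0,1]
    - [0,0,0,0,0,0,1]
    - [0,0,0,0,0,0,1]
    - [0,0,0,0,0,0,1]

```text
time_s: 6.12
tcp_pos: [0.5944, -0.1733, 0.1011]
tool_rot: [[0.296, 0.955, 0.0], [0.955, -0.296, -0.0], [-0.0, 0.001, -1.0]]
wrist_force: [-1.6, 0.1, 4.5]
finger_gap: -0.001
```

>>> carry_out:
  motion:
    - [0,0,0,0,0,0,1]
    - [0,0,0,0,0,0,1]
    - [0,0,0,0,0,0,1]

```text
time_s: 6.5
tcp_pos: [0.5944, -0.1733, 0.1011]
tool_rot: [[0.296, 0.955, 0.001], [0.955, -0.296, -0.0], [-0.0, 0.001, -1.0]]
wrist_force: [-0.6, 0.8, 6.0]
finger_gap: -0.001
```

>>> carry_out:
  motion:
    - [0,0,0,0,0,-0.005,1]
    - [0,0,0,0,0,-0.012,1]
    - [0,0,0,0,0,-0.02,1]
    - [0,0,0,0,0,-0.03,1]
    - [0,0,0,0,0,-0.045,1]

```text
time_s: 7.12
tcp_pos: [0.5935, -0.1728, 0.1458]
tool_rot: [[0.296, 0.955, -0.002], [0.955, -0.296, 0.001], [0.0, -0.002, -1.0]]
wrist_force: [0.3, -0.1, -0.1]
finger_gap: -0.004
```

>>> carry_out:
  motion:
    - [0,0,0,0,0,-0.02,1]
    - [0,0,0,0,0,-0.04,1]
    - [0,0,0,0,0,-0.06,1]
    - [0,0,0,0,0,-0.06,1]
    - [0,0,0,0,0,-0.06,1]

```text
time_s: 7.75
tcp_pos: [0.5938, -0.173, 0.2053]
tool_rot: [[0.296, 0.955, -0.001], [0.955, -0.296, 0.0], [0.0, -0.001, -1.0]]
wrist_force: [0.6, -0.8, 0.8]
finger_gap: 0.003
```

```bash
python3 - <<'E'
from workcell import manip
from h import *
import cv2
f=manip.grab_frame('scene');P=pts(f)
o=manip.get_obs();print(o['time_s'],o['tcp_pos'],o['wrist_force'],abs(o['qvel']).max())
for n,F in(('before',pickle.load(open('scene.pkl','rb'))),('after',f)):
    P=pts(F)
    for c in((.594,-.176),(.55,.166)):
        m=(np.hypot(P[...,0]-c[0],P[...,1]-c[1])<.02)&(P[...,2]>.05)&(P[...,2]<.125);print(n,np.percentile(P[m][:,2],[90,97,100]))
cv2.imwrite('pics/s5.png',f['frame'])
E
```

```text
7.8 [ 0.59362808 -0.17293234  0.20476538] [ 0.49736171 -1.55254265  0.45084195] 0.3794045072201446
before [0.11479862 0.11587166 0.11641816]
before [0.09882926 0.10020819 0.1016943 ]
after [0.11489593 0.11576898 0.11662419]
after [0.09888488 0.10036361 0.10096163]
```

View pics/s5.png

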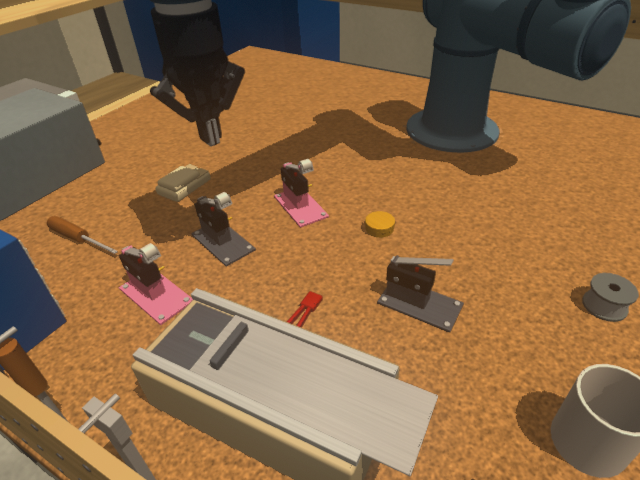

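The roller at (221,201) and the plain lever at (440,262) are back at their original heights, and the gripper is well clear at (208,130). I hand the job in.

```bash
python3 -c "
from workcell import manip
print(manip.finish_job())"
```

```text
the job is handed in; nothing more can be done
None
```

I pressed the roller of the dark-bracket switch straight down with the shut fingertips to about 14.5 mm, between the click at 8 mm and overtravel at 23 mm. The wrist force there was about 6 N. I held it for about 2 s, lifted the hand off to z ≈ 0.205 m and handed the job in at about 8 s.

The last checks agree. The measured top of the roller matches its height before the press (0.1166 m after, 0.1164 m before). The plain lever, which I did not go near, also matches to within 1 mm, and the wrist force is back to its noise level. I had no direct reading of the lever angle or the click, so the press depth is inferred from the tool height and the force; no check failed.

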